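# Hang the headphones on the pull-out rod

### The job

Pull the steel rod under the little riser shelf fully out by its orange tab. Then pick up the black headphones and hang them on the rod by their headband, one ear cup in front of the rod and one behind it and the band squarely across it between the tab and the rod's housing; set them down on the rod gently instead of dropping them, let go with the rod still fully out, and leave the other things on the bench where they are.

Things in the scene. Friction and masses are not known exactly. Their poses are not given: they have to be found in the camera images.
- riser: Plywood riser shelf, fixed. Origin on the bench directly below the rod's axis; x to its back, y to its open side (left), z up. Side panel at y = -126 to -140 mm, back panel at x = 118 to 130 mm; front and +y side open. The rod runs along y at x = 0, its axis 185 mm up, 115 mm below the board: a hand at the rod must lean in from the front, tilted 25 to 40 degrees.
- riser_edge (a point): Middle of the lower front edge of the riser's board, 300 mm above the bench, 25 mm nearer the robot than the rod; axes as the riser's. The board is 155 mm deep, 245 mm long (half to either side of here, at riser y = -17.5 mm) and 14 mm thick. Fixed things up to 70 mm high stand on it, over 65 mm back from this edge.
- rod_housing (a point): Centre of the open end of the rod's black housing (24 x 102 x 24 mm), on the rod's axis: the housing reaches from here to the side panel (-y), a round collar stands out 3 mm to +y. Axes as the riser's.
- rod (a joint): Pull-out rod, in m: 0 pushed in, 0.105 fully out at its stop. It slides to the riser's +y, with about 3 N of friction, and stays where it is left.
- rod_tab (a point): Top edge of the orange tab's front lug, where to grip it. The tab is an L-shaped plate 9 mm thick along the rod (12 mm in diameter) on its free end: the lug reaches 44 mm to the front of the rod's axis, from 22 mm below to 4 mm above it; a stop rises at the rod to 24 mm above the axis. In the riser's frame this point is at x = -31 mm, y = 26 mm plus the joint value, z = 189 mm.
- hang_spot (a point): Fixed point at the middle of where the headphones shall hang: on the top line of the pulled-out rod, 191 mm above the bench, at riser x = 0, y = 52 mm; axes as the riser's. With the rod fully out it is bare for 73 mm to the collar (-y) and 74 mm to the tab (+y).
- headphones: Black rigid headphones, about 0.24 kg, standing on their ear cups. Origin at the underside, midway between the cups; x from ear to ear (symmetric), y across the band, z up. Band: half circle about the point 80 mm above the origin, mid radius 80 mm, 7 mm thick, 24 mm wide along y, flat sides to grip. Top 164 mm up. Cups 42 x 54 x 66 mm, 104 mm apart inside, 186 mm over all.
- crown (a point): Inner side of the headband's pad at the crown, 150 mm above the headphones' origin: the place that rests on the rod's top; axes as the headphones'. The pad thickens the band inward by 6 mm within 36 degrees of the crown.
- lamp_base (a point): Point on the bench under the fixed desk lamp's round base, about 150 mm across. From here its upright and its arm rise to some 450 mm and reach back and to the right over the bench: swing round in front of it, close to the robot.
- mug: Green mug, 86 mm wide over the body and 96 mm high. Bystander; origin at the underside.
- yellow_meter: Yellow multimeter, 145 x 70 x 44 mm, lying flat. Bystander; origin at the underside.
- ipa_bottle: White bottle with red cap, 57 mm in diameter, 122 mm high. Bystander; origin at the underside.
- flux_pot: Small white pot with black lid, 44 mm in diameter, 34 mm high. Bystander; origin at the underside.
- battery: Block battery, black and orange, 27 x 52 x 18 mm. Bystander; origin at the underside.
- fuse_tin: Flat tin with red lid, 46 x 71 x 17 mm. Bystander; origin at the underside.
- toroid: Copper-wound ring core, 45 mm in diameter, 12 mm high. Bystander; origin at the underside.

How it is judged:
On the way, in this order (a step that is already met when the one before it is completed fails the run):
1. the rod is pulled fully out (joint over 0.097), the headphones still standing on the bench (value of joint rod above 0.097 m and height (world z) of headphones below 0.015 m), for 0.2 s.
2. the headphones are lifted clear of the bench (25 mm) (height (world z) of headphones above 0.025 m), for 0.2 s.
At the end, for the whole second after the job is handed in: Rod still out (over 0.097 m); headphones at rest on it by the band's crown: crown within 15 mm across and 62 mm along the rod of the hang spot, 8 mm below to 10 mm above it; headphones within 15 degrees of upright, band within 20 degrees of square to the rod (value of joint rod above 0.097 m and x of crown in the frame of hang_spot between -0.015 and 0.015 m and y of crown in the frame of hang_spot between -0.062 and 0.062 m and z of crown in the frame of hang_spot between -0.008 and 0.01 m and angle between headphones's own z axis and vertical below 0.26 rad and angle between the y axis of headphones and the y axis of riser, either way round below 0.35 rad and contact force between headphones and riser above 0.8 N and linear speed of headphones below 0.05 m/s and angular speed of headphones below 0.4 rad/s); the robot touches nothing.
It fails at once if the headphones are dropped (over 0.45 m/s with no finger touching them) (linear speed of headphones above 0.45 m/s and contact force between headphones and the arm below 0.05 N and contact force between headphones and the fingers below 0.05 N).
It fails at once if another thing on the bench is pushed more than 40 mm away (distance of any of mug, yellow_meter, ipa_bottle, flux_pot, battery, fuse_tin, toroid from where it was at the start of the episode above 0.04 m).
It also fails if it takes over 67 s, if anything falls off the work surface, if the arm or the gripper's body presses on something with over 40 N, if the wrist force passes 120 N, or if a joint passes its speed limit or range.

### The arm

A 6-joint arm with a two-finger parallel gripper is mounted at the origin on a cart in front of the work surface, level with it; the furniture and walls round the work are solid. World frame = base frame: x ahead of the robot, y to its left, z up, the work surface at z = 0. Lengths are in m, angles in rad, forces in N, time in s.
With the tool pointing down it reaches from about 0.35 to 0.775 m from the base axis. Payload 5.5 kg.
Tool frame: the origin (TCP) lies at the very end of the fingers, on their centre line; the grasp point (between the pads) lies 19 mm behind it; z points along the fingers, y is the line along which they close (so a half turn about z gives the same grasp; the last joint's range is limited). The gripper opens to 85 mm and grips with 20 to 120 N. Pads are 22 mm wide; open, the fingers measure 114 mm over their backs; the gripper's body (76 mm by 85 mm) begins 54 mm behind the grasp point. The pads swing forward as they close: fully open they stand 13 mm farther back than shut.
Start: joints at [-1.398, 0.313, 0.046, 1.304, 0, 1.431], TCP at [0.177, -0.547, 0.231] pointing down, gripper open.
Joint ranges: [-2.76, 2.76], [-0.86, 1.69], [-1.03, 1.26], [-2.2, 2.34], [-1.47, 1.5], [-3.14, 3.14]. Speed limits (rad/s): [2.57, 2.57, 3.14, 3.14, 3.14, 3.14].

### API

Orientations are given as a unit quaternion [w, x, y, z].
In Python, from workcell import env, cams, ticket, spotter gives the robot as it stands.
- The arm moves only by the tool jog_arm, never from a script. Its argument "increments" is a list that holds one entry, the list of rows, each a list of 7 numbers: the shift along the tool's x, y, z in units of 0.25 m (1.0 is 0.25 m), then the turn, a rotation vector about the tool's x, y, z in units of 180 degrees (1.0 is 180 degrees), then the closure in counts, from 0 (fully open) to 255 (shut). A call has 1 to 20 rows; each row shifts and turns the commanded pose from where the row before left it, along the tool's axes as they then stand; what a row does not reach is not made up. A row lasts 1/10 s, in which the tool goes at most 50 mm and 8.59 degrees, less where a joint would pass 70% of its speed; a pose out of reach is approached as far as the arm can. A call with a number of a shift or a turn outside -1 to 1 is refused whole. A call with a gripper value outside its range is refused whole. The fingers move at their own pace and stop on an object; "force" is the grip in N (left out, the last holds). Time passes only in rows, so rows that do not move let the fingers close. It gives the time, the measured TCP pose, the force, the opening and the grip force at its end, in the units of the state.
- env.get_state(): the state, without advancing time (a new reading comes with each control period).
- cams.read_camera(name): name is "side" or "top" or "wrist"; returns a dict with "pixels" (480x640x3 uint8, red, green, blue), "fx", "fy", "cx", "cy" (pixels), "xyz" and "attitude" of the camera in the world; the wrist camera has in their place "mount" (4x4, takes a point from camera to tool coordinates, whose origin is the TCP and whose axes are the flange's). Camera axes: x right, y down, z forward; pixel columns grow to the right and rows downward; lengths in m; the calibration is good to about 2 mm. The wrist camera is an equidistant fisheye: a pixel r from the principal point sees the ray r / f radians off the axis. A picture is of the moment at which its call begins: read the wrist's pose just before it. There is no depth.
- ticket.hand_in(): hands the job in; it is judged then, once.
Trained networks look in the newest picture that a camera, given by its name, has taken for a name from the list of things; names that differ only in an ending like _2 or _b are one class to them, and where a whole thing is asked for, a point or a joint stands for the part that bears it (a point fixed in the world has none). Each returns a list of dicts, best first, with "conf" (0 to 1); they miss things now and then, are a little off and sometimes report something else, mostly with a low value. They report only what shows in the picture. A call takes as long as a camera call.
- spotter.find_in(target, camera): "uv" ([column, row] in pixels, amid what is visible of it).
- spotter.cut_out(target, camera): "region" (480x640 bool, what is visible of it) and "uv" ([column, row] in pixels, amid what is visible of it).
- spotter.landmark_of(target, camera): "uv" ([column, row] in pixels: a listed point, or the origin of a listed thing).
The state is a dict: "clock": time; "joint_pos": joint angles; "qvel": joint speeds; "tau": joint torques, N m; "tcp_pos": TCP position; "orientation": TCP orientation; "wrist_force": force on the tool from outside, world axes, zero at the start; "ft_torque": the same for the moment, N m; "finger_gap": finger opening in m; "grip_force": force on a finger pad.
Only numpy, scipy, OpenCV 4.12 (cv2) and the standard library are available. Lean on these libraries where they do the work, as an engineer would, in place of code of your own. Each camera call takes 0.05 s, during which the arm holds its last target. There are 200 camera calls.

## Working session

There is one attempt and no reset: what is moved stays moved. The work goes in short steps, Python scripts to look and compute and a tool call to move; the robot and the scene stay as the last step left them, time stands still between calls to the robot, and variables do not carry over. Pictures are saved under pics/ and viewed, at most 10 in all, crops included, and the job is handed in when it is done.

Besides the shell and the picture viewer there is one more tool, called after "Call:" as name(argument=value, ...), one argument or row to a line, values as JSON. jog_arm: Moves the arm, as the interface text tells. Shifts and turns lie within -1 to 1; 1 stands for 0.25 m of shift or 180 degrees of turn. Its arguments: {"type":"object","properties":{"increments":{"type":"array"},"force":{"type":"number"}},"required":["increments"]}

```bash
mkdir -p pics; ls; python3 - <<'E'
from workcell import env,cams,ticket,spotter
import cv2,numpy as np
s=env.get_state();print(s)
for c in ['side','top']:
    d=cams.read_camera(c);cv2.imwrite(f'pics/{c}0.png',d['pixels'][:,:,::-1])
    print(c,{k:v for k,v in d.items() if k!='pixels'})
    for n in ['riser_edge','rod_housing','rod_tab','hang_spot','headphones','crown','lamp_base','riser','mug','yellow_meter','ipa_bottle','flux_pot','battery','fuse_tin','toroid']:
        r=spotter.landmark_of(n,c)
        print(n,[(np.round(x['uv'],1),round(x['conf'],2)) for x in r[:2]])
E
```

```text
pics
{'clock': 0.0, 'joint_pos': array([-1.39762357e+00,  3.13984333e-01,  4.50009901e-02,  1.30361374e+00,
       -3.06665641e-05,  1.43122409e+00]), 'qvel': array([-0.000421  , -0.0005683 ,  0.00192919, -0.00120988, -0.00120981,
        0.00138707]), 'tau': array([ 3.35096565e-04, -4.80629826e+01,  2.98531187e+01,  1.92900124e-02,
       -1.78388209e-04, -2.88616171e-06]), 'tcp_pos': array([ 0.17682007, -0.54660438,  0.23042702]), 'orientation': array([-8.99994516e-04,  9.87798311e-01,  1.55735947e-01, -3.04570053e-05]), 'wrist_force': array([ 0.54229102, -0.52299417,  0.43582565]), 'ft_torque': array([ 0.03887909,  0.01817265, -0.00980969]), 'grip_force': 0.0, 'finger_gap': 0.08588906353881642}
side {'fx': 563.274590395583, 'fy': 563.274590395583, 'cx': 319.6504910098764, 'cy': 241.17090591784816, 'xyz': array([ 0.243655  , -1.26508216,  0.92159421]), 'attitude': array([-0.49134475,  0.86326355, -0.09987053,  0.05815723])}
riser_edge [(array([366.3, 254.3]), 0.56)]
rod_housing [(array([371.1, 299.5]), 0.73)]
rod_tab [(array([346.5, 289.5]), 0.69)]
hang_spot [(array([345.7, 284.5])
[... 609 characters left out ...]
 0.05955161, -0.70271916,  0.70576713, -0.06732122])}
riser_edge [(array([421.7, 203. ]), 0.9)]
rod_housing [(array([410.2, 202.4]), 0.84)]
rod_tab [(array([388.3, 215.8]), 0.61), (array([395.3, 220.7]), 0.43)]
hang_spot [(array([387.7, 215.7]), 0.9)]
headphones [(array([280.3, 238.4]), 0.82), (array([444.9, 276.2]), 0.53)]
crown [(array([281.9, 224.8]), 0.7)]
lamp_base [(array([445.2, 276.4]), 0.17)]
riser []
mug [(array([239.5, 250.3]), 0.67)]
yellow_meter [(array([180.2, 261.7]), 0.59)]
ipa_bottle [(array([183.6, 218.5]), 0.83), (array([399.6, 219.1]), 0.24)]
flux_pot [(array([364.2, 284.4]), 0.53)]
battery []
fuse_tin [(array([447.7, 273.6]), 0.69)]
toroid [(array([262.8, 273.7]), 0.55)]
```

View pics/side0.png

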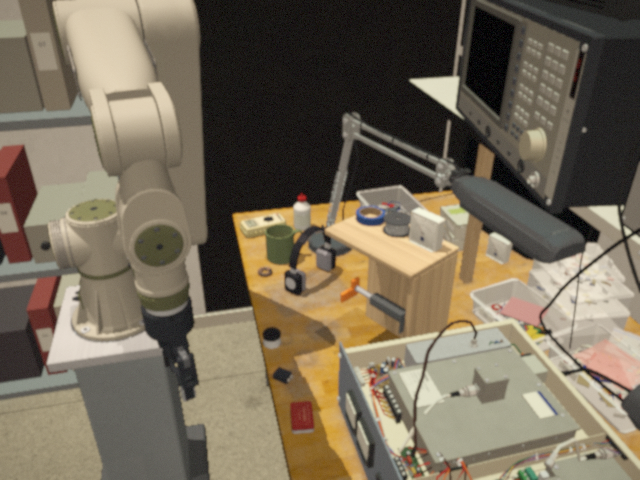

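View pics/top0.png

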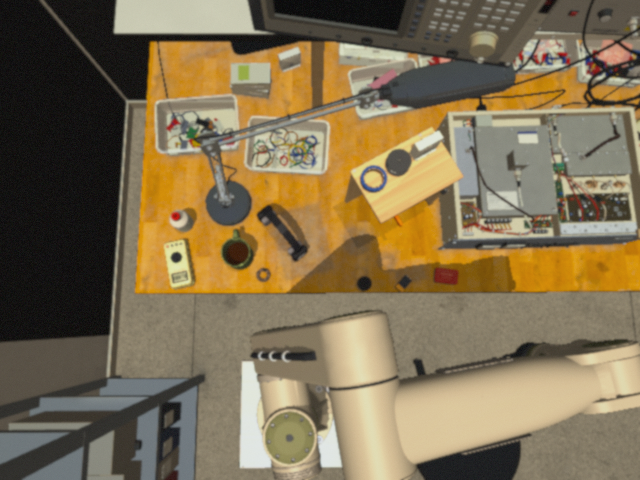

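```bash
cat > h.py <<'E'
from workcell import env,cams,ticket,spotter
import numpy as np,cv2
from scipy.spatial.transform import Rotation as R
def rot(q): return R.from_quat(np.roll(q,-1))
def ray(d,uv):
    v=np.array([(uv[0]-d['cx'])/d['fx'],(uv[1]-d['cy'])/d['fy'],1]);return d['xyz'],rot(d['attitude']).apply(v)
def atz(d,uv,z):
    o,v=ray(d,uv);return o+v*(z-o[2])/v[2]
def proj(d,p):
    c=rot(d['attitude']).inv().apply(np.array(p)-d['xyz']);return np.c_[c[...,0]/c[...,2]*d['fx']+d['cx'],c[...,1]/c[...,2]*d['fy']+d['cy']]
E
python3 - <<'E'
from h import *
print(rot(env.get_state()['orientation']).as_matrix())
H=dict(riser_edge=.3,rod_housing=.185,rod_tab=.189,hang_spot=.191,headphones=0,crown=.15,mug=0,yellow_meter=0,ipa_bottle=0,flux_pot=0,fuse_tin=0,toroid=0,battery=0)
for c in ['side','top']:
    d=cams.read_camera(c);print(c)
    for n,z in H.items():
        for x in spotter.landmark_of(n,c)[:2]: print(n,np.round(atz(d,x['uv'],z),3),round(x['conf'],2))
E
```

```text
[[ 9.51476202e-01  3.07722335e-01  2.20026323e-05]
 [ 3.07722336e-01 -9.51476199e-01 -7.58885232e-05]
 [-2.41761261e-06  7.89768253e-05 -9.99999997e-01]]
side
riser_edge [ 0.559 -0.336  0.3  ] 0.79
rod_housing [ 0.581 -0.305  0.185] 0.95
rod_tab [ 0.542 -0.286  0.189] 0.52
hang_spot [ 0.544 -0.262  0.191] 0.77
headphones [0.532 0.043 0.   ] 0.77
crown [0.526 0.031 0.15 ] 0.72
crown [ 0.56 -0.21  0.15] 0.3
mug [0.484 0.182 0.   ] 0.71
yellow_meter [ 0.435  0.376 -0.   ] 0.68
yellow_meter [0.535 0.045 0.   ] 0.2
ipa_bottle [0.561 0.36  0.   ] 0.89
flux_pot [ 0.371 -0.206  0.   ] 0.67
fuse_tin [ 0.402 -0.453  0.   ] 0.61
toroid [ 0.403  0.105 -0.   ] 0.47
battery [ 0.373 -0.322  0.   ] 0.71
top
riser_edge [ 0.566 -0.342  0.3  ] 0.8
rod_housing [ 0.581 -0.332  0.185] 0.6
rod_tab [ 0.53  -0.296  0.189] 0.51
hang_spot [ 0.547 -0.256  0.191] 0.84
hang_spot [ 0.53  -0.295  0.191] 0.56
headphones [0.524 0.035 0.   ] 0.93
crown [ 0.365 -0.315  0.15 ] 0.62
crown [0.529 0.031 0.15 ] 0.57
mug [0.489 0.166 0.   ] 0.84
mug [0.439 0.347 0.   ] 0.19
yellow_meter [0.454 0.351 0.   ] 0.74
yellow_meter [0.406 0.093 0.   ] 0.69
ipa_bottle [0.574 0.34  0.   ] 0.7
flux_pot [ 0.381 -0.217  0.   ] 0.43
fuse_tin [ 0.411 -0.464  0.   ] 0.87
toroid [0.395 0.092 0.   ] 0.66
battery [ 0.379 -0.333  0.   ] 0.44
```

Side view: the orange tab is at (350,290), the housing at (388,312), and the headphones at about (310,258). Top view: the board corners are near (351,178), (383,220), (463,180) and (430,130), and the headphone cups are at (268,213) and (299,255). The riser is yawed about 27° and the headphones about 36°. Next I fit both poses properly.

```bash
cat >> h.py <<'E'
from scipy.optimize import least_squares
def W(p,q): # pose (x,y,yaw), local pts
    c,s=np.cos(p[2]),np.sin(p[2]);q=np.atleast_2d(np.array(q,float))
    return np.c_[p[0]+c*q[:,0]-s*q[:,1],p[1]+s*q[:,0]+c*q[:,1],q[:,2]]
E
python3 - <<'E'
from h import *
obs=[];hp=[]
for c in ['side','top']:
    d=cams.read_camera(c)
    for n,q in dict(riser_edge=(-.025,-.0175,.3),rod_housing=(0,-.024,.185),rod_tab=(-.031,.026,.189),hang_spot=(0,.052,.191)).items():
        for x in spotter.landmark_of(n,c)[:1]: obs.append((d,q,x['uv'],n))
    r=spotter.cut_out('riser',c)
    if r:
        m=r[0]['region'].astype(np.uint8);hull=cv2.convexHull(cv2.findContours(m,0,2)[0][0])
        print(c,r[0]['conf'],cv2.approxPolyDP(hull,5,True)[:,0].tolist())
    for n,q in dict(headphones=(0,0,0),crown=(0,0,.15)).items():
        for x in spotter.landmark_of(n,c)[:1]: hp.append((d,q,x['uv']))
    r=spotter.cut_out('headphones',c)[0]; np.save(f'hp_{c}.npy',r['region']);ys,xs=np.nonzero(r['region']);print(c,r['conf'],xs.min(),xs.max(),ys.min(),ys.max())
    if c=='top':
        dt=d
        for uv,q in [((351,178),(.13,.105,.314)),((383,220),(-.025,.105,.314)),((463,180),(-.025,-.14,.314))]: obs.append((d,q,uv,'corner'))
f=lambda p:np.concatenate([(proj(d,W(p,q))[0]-uv) for d,q,uv,n in obs])
s=least_squares(f,[.577,-.312,.46],loss='soft_l1',f_scale=2);print(s.x)
for o,e in zip(obs,f(s.x).reshape(-1,2)):print(o[3],np.round(e,1))
print('hang',W(s.x,(0,.052,.191)))
# headphones: silhouette fit by IoU in both views
t=np.linspace(0,np.pi,40);pts=[(r*np.cos(a),y,.08+r*np.sin(a)) for a in t for r in(.0765,.0835) for y in(-.012,.012)]
from itertools import product
cups=[[(sx*x,y,z) for x,y,z in product((.052,.093),(-.027,.027),(.0,.066))] for sx in(1,-1)]
segs=[pts[i*4:i*4+8] for i in range(39)]+cups
ms={c:np.load(f'hp_{c}.npy') for c in('side','top')}; ds={c:cams.read_camera(c) for c in ms}
def cost(p):
    t=0
    for c in ms:
        im=np.zeros((480,640),np.uint8)
        for g in segs: cv2.fillConvexPoly(im,cv2.convexHull(np.round(proj(ds[c],W(p,g))*16).astype(np.int32)),1,shift=4)
        t+=1-(ms[c]&(im>0)).sum()/(ms[c]|(im>0)).sum()
    return t
from scipy.optimize import minimize
b=min((minimize(cost,[.528,.037,np.radians(a)],method='Nelder-Mead',options=dict(initial_simplex=np.array([[.528,.037,np.radians(a)]]*4)+np.vstack([np.zeros(3),np.diag([.01,.01,.1])]))) for a in(20,36,50)),key=lambda r:r.fun)
print('hp',b.x,np.degrees(b.x[2]),b.fun)
E
```

```text
side 0.97 [[325, 230], [364, 206], [419, 208], [442, 218], [457, 247], [446, 323], [428, 334], [401, 337], [341, 301]]
side 0.62 283 335 226 295
top 0.73 [[461, 174], [445, 194], [400, 225], [379, 222], [345, 200], [352, 169], [430, 127], [441, 134]]
top 0.93 257 306 205 260
[ 0.57370894 -0.3060427   0.502082  ]
riser_edge [-2.2 -0.1]
rod_housing [6.3 2.4]
rod_tab [0.9 2.5]
hang_spot [-0.7  2.3]
riser_edge [-2.2  1.8]
rod_housing [-0.3  0.9]
rod_tab [ 1.3 -1.4]
hang_spot [-0.7  0.6]
corner [-1.5 -6.9]
corner [-2.5  3.7]
corner [ 1.1 -2.3]
hang [[ 0.54868386 -0.26046041  0.191     ]]
hp [0.52761566 0.037445   0.68582013] 39.29459885714243 0.4525146967494066
```

```bash
cat >> h.py <<'E'
RIS=np.array([.5737,-.3060,.502])
def Rt(yaw,th):
    ex=np.array([np.cos(yaw),np.sin(yaw),0]);ey=np.array([-ex[1],ex[0],0]);ez=np.array([0,0,1.])
    z=np.sin(th)*ex-np.cos(th)*ez;y=-ey
    return R.from_matrix(np.c_[np.cross(y,z),y,z])
def plan(wps,grip,step=.035,ang=7):
    """wps: list of (tcp pos, Rotation); prints rows from current pose"""
    s=env.get_state();p=s['tcp_pos'];r=rot(s['orientation']);out=[]
    for P,Q in wps:
        dr=(r.inv()*Q).as_rotvec();n=int(max(1,np.ceil(np.linalg.norm(P-p)/step),np.ceil(np.degrees(np.linalg.norm(dr))/ang)))
        for i in range(n):
            rc=r*R.from_rotvec(dr*i/n)
            out.append([*np.round(rc.inv().apply((P-p)/n)/.25,3)+0.,*np.round(dr/n/np.pi,4)+0.,grip])
        p,r=P,Q
    print(len(out));print('['+',\n'.join(str([float(x) for x in o]) for o in out)+']')
def tcp(g,Q): return np.asarray(g).ravel()+.019*Q.as_matrix()[:,2]
E
python3 - <<'E'
from h import *
Q=Rt(RIS[2],np.radians(32)); z=Q.as_matrix()[:,2]
g=W(RIS,(-.035,.026,.178))[0]
plan([(np.array([.3,-.36,.31]),Rt(RIS[2],.25)),(tcp(g,Q)-.10*z,Q)],100)
print(tcp(g,Q)-.1*z)
E
```

```text
13
[[0.1, -0.08, -0.045, 0.0011, 0.0113, -0.0086, 100.0],
[0.103, -0.078, -0.041, 0.0011, 0.0113, -0.0086, 100.0],
[0.107, -0.075, -0.037, 0.0011, 0.0113, -0.0086, 100.0],
[0.11, -0.072, -0.033, 0.0011, 0.0113, -0.0086, 100.0],
[0.113, -0.069, -0.029, 0.0011, 0.0113, -0.0086, 100.0],
[0.116, -0.066, -0.024, 0.0011, 0.0113, -0.0086, 100.0],
[0.118, -0.063, -0.02, 0.0011, 0.0113, -0.0086, 100.0],
[0.111, 0.039, 0.072, 0.0, 0.0164, 0.0, 100.0],
[0.107, 0.039, 0.078, 0.0, 0.0164, 0.0, 100.0],
[0.103, 0.039, 0.083, 0.0, 0.0164, 0.0, 100.0],
[0.099, 0.039, 0.088, 0.0, 0.0164, 0.0, 100.0],
[0.094, 0.039, 0.093, 0.0, 0.0164, 0.0, 100.0],
[0.089, 0.039, 0.098, 0.0, 0.0164, 0.0, 100.0]]
[ 0.49287991 -0.32070302  0.2466919 ]
```

Call:
jog_arm(
  increments=[
    [[0.1,-0.08,-0.045,0.0011,0.0113,-0.0086,100],[0.103,-0.078,-0.041,0.0011,0.0113,-0.0086,100],[0.107,-0.075,-0.037,0.0011,0.0113,-0.0086,100],[0.11,-0.072,-0.033,0.0011,0.0113,-0.0086,100],[0.113,-0.069,-0.029,0.0011,0.0113,-0.0086,100],[0.116,-0.066,-0.024,0.0011,0.0113,-0.0086,100],[0.118,-0.063,-0.02,0.0011,0.0113,-0.0086,100],[0.111,0.039,0.072,0,0.0164,0,100],[0.107,0.039,0.078,0,0.0164,0,100],[0.103,0.039,0.083,0,0.0164,0,100],[0.099,0.039,0.088,0,0.0164,0,100],[0.094,0.039,0.093,0,0.0164,0,100],[0.089,0.039,0.098,0,0.0164,0,100],[0,0,0,0,0,0,100],[0,0,0,0,0,0,100]],
  ],
  force=40,
)

```text
clock: 5.5
tcp_pos: [0.4925, -0.32, 0.2458]
orientation: [-0.069, 0.931, 0.239, 0.266]
wrist_force: [-0.2, -0.5, 0.6]
finger_gap: 0.0518
grip_force: 0.0
```

```bash
cat >> h.py <<'E'
def wproj(d,s,P):
    pt=rot(s['orientation']).inv().apply(np.atleast_2d(P)-s['tcp_pos']);M=np.linalg.inv(d['mount'])
    c=pt@M[:3,:3].T+M[:3,3];rr=np.hypot(c[:,0],c[:,1]);th=np.arctan2(rr,c[:,2])
    return np.c_[d['cx']+d['fx']*th*c[:,0]/rr,d['cy']+d['fy']*th*c[:,1]/rr]
def wray(d,s,uv):
    a=np.array([(uv[0]-d['cx'])/d['fx'],(uv[1]-d['cy'])/d['fy']]);t=np.linalg.norm(a)
    v=np.r_[a/t*np.sin(t),np.cos(t)];M=d['mount'];q=rot(s['orientation'])
    return s['tcp_pos']+q.apply(M[:3,3]),q.apply(M[:3,:3]@v)
def watz(d,s,uv,z):
    o,v=wray(d,s,uv);return o+v*(z-o[2])/v[2]
E
python3 - <<'E'
from h import *
s=env.get_state();print(s['tcp_pos'],s['finger_gap'],s['joint_pos'])
d=cams.read_camera('wrist');im=d['pixels'][:,:,::-1].copy()
for n,q in dict(riser_edge=(-.025,-.0175,.3),rod_housing=(0,-.024,.185),rod_tab=(-.031,.026,.189)).items():
    e=wproj(d,s,W(RIS,q))[0];print(n,'exp',np.round(e,1))
    cv2.drawMarker(im,tuple(int(v) for v in e),(0,255,0),1,10)
    for x in spotter.landmark_of(n,'wrist')[:2]: print(x,np.round(watz(d,s,x['uv'],q[2]),4),W(RIS,q)[0])
cv2.imwrite('pics/w1.png',im)
E
```

```text
[ 0.49253176 -0.32001489  0.24575828] 0.051819456527831674 [-0.99419199  0.22948622 -0.14297716  1.15484136  0.55595803  1.65642035]
riser_edge exp [454.9 135.2]
{'uv': [447.5, 130.1], 'conf': 0.85} [ 0.5607 -0.3303  0.3   ] [ 0.5602051  -0.33337038  0.3       ]
rod_housing exp [403.1 187.9]
{'uv': [397.3, 182.1], 'conf': 0.69} [ 0.587 -0.322  0.185] [ 0.58524831 -0.32703893  0.185     ]
rod_tab exp [326.2 232.4]
{'uv': [316.3, 226.1], 'conf': 0.56} [ 0.5346 -0.291   0.189 ] [ 0.53401405 -0.2981244   0.189     ]
```

View pics/w1.png

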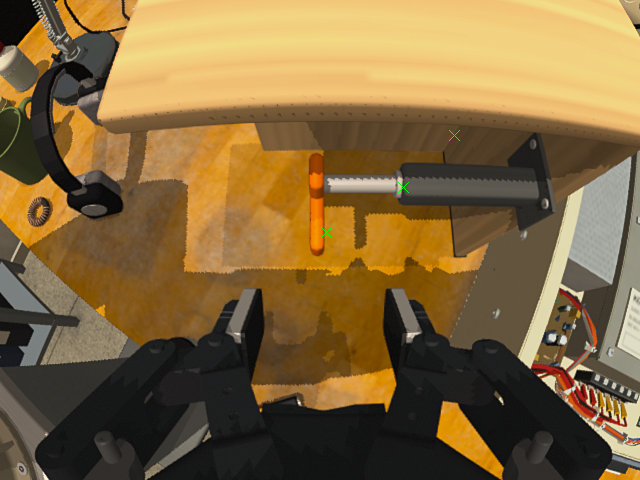

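The wrist view shows the lug spanning (317,155)–(317,253) and the rod horizontal in the image, so the yaw is right. The estimate is about 5 mm off in y, so I correct it and go to the grasp.

```bash
sed -i 's/^RIS=.*/RIS=np.array([.5748,-.3005,.502])/' h.py
python3 - <<'E'
from h import *
s=env.get_state();d=cams.read_camera('wrist')
im=d['pixels']; hsv=cv2.cvtColor(im,cv2.COLOR_RGB2HSV)
m=((hsv[...,0]<14)&(hsv[...,1]>200)&(hsv[...,2]>150)); m[:140]=0;m[262:]=0;m[:,:290]=0;m[:,345:]=0
ys,xs=np.nonzero(m);print('orange',xs.min(),xs.max(),ys.min(),ys.max(),np.median(xs[ys>215]))
for q in [(-.044,.026,.189),(-.031,.026,.189),(0,.026,.209)]:print(np.round(wproj(d,s,W(RIS,q))[0],1))
Q=Rt(RIS[2],np.radians(32))
plan([(tcp(W(RIS,(-.035,.026,.178))[0],Q),Q)],100,step=.03)
E
```

```text
orange 307 321 156 253 316.5
[317.1 247. ]
[317.2 226.2]
[317.  166.4]
4
[[0.003, -0.005, 0.103, 0.0001, 0.0, 0.0, 100.0],
[0.003, -0.005, 0.103, 0.0001, 0.0, 0.0, 100.0],
[0.003, -0.005, 0.103, 0.0001, 0.0, 0.0, 100.0],
[0.003, -0.005, 0.103, 0.0001, 0.0, 0.0, 100.0]]
```

Call:
jog_arm(
  increments=[
    [[0.003,-0.005,0.103,0,0,0,100],[0.003,-0.005,0.103,0,0,0,100],[0.003,-0.005,0.103,0,0,0,100],[0.003,-0.005,0.103,0,0,0,100],[0,0,0,0,0,0,100],[0,0,0,0,0,0,255],[0,0,0,0,0,0,255],[0,0,0,0,0,0,255],[0,0,0,0,0,0,255],[0,0,0,0,0,0,255],[0,0,0,0,0,0,255]],
  ],
  force=50,
)

```text
clock: 6.85
tcp_pos: [0.5404, -0.2898, 0.1621]
orientation: [-0.068, 0.931, 0.239, 0.267]
wrist_force: [-4.2, -1.2, 5.8]
finger_gap: 0.0084
grip_force: 50.5
```

Call:
jog_arm(
  increments=[
    [[0,-0.03,0,0,0,0,255],[0,-0.06,0,0,0,0,255],[0,-0.06,0,0,0,0,255],[0,-0.06,0,0,0,0,255],[0,-0.06,0,0,0,0,255],[0,-0.06,0,0,0,0,255],[0,-0.04,0,0,0,0,255],[0,-0.03,0,0,0,0,255],[0,-0.02,0,0,0,0,255],[0,-0.01,0,0,0,0,255],[0,0,0,0,0,0,255],[0,0,0,0,0,0,255],[0,0,0,0,0,0,255]],
  ],
)

```text
clock: 8.15
tcp_pos: [0.4905, -0.2003, 0.1622]
orientation: [-0.063, 0.931, 0.239, 0.267]
wrist_force: [3.8, -15.4, -2.8]
finger_gap: 0.0084
grip_force: 50.1
```

Call:
jog_arm(
  increments=[
    [[0,0,0,0,0,0,100],[0,0,0,0,0,0,100],[0,0,0,0,0,0,100],[0,0,0,0,0,0,100],[0,0,-0.1,0,0,0,100],[0,0,-0.1,0,0,0,100],[0,0,-0.1,0,0,0,100],[0,0,-0.1,0,0,0,100],[0,0,-0.1,0,0,0,100],[0,0,0,0,0,0,100]],
  ],
)

```text
clock: 9.15
tcp_pos: [0.4307, -0.2279, 0.2692]
orientation: [-0.067, 0.931, 0.239, 0.268]
wrist_force: [-0.3, 0.3, -0.9]
finger_gap: 0.0515
grip_force: 0.0
```

```bash
python3 - <<'E'
from h import *
s=env.get_state();print(s['tcp_pos'],s['finger_gap'])
d=cams.read_camera('wrist');im=d['pixels'][:,:,::-1].copy()
hsv=cv2.cvtColor(d['pixels'],cv2.COLOR_RGB2HSV)
for n,q in dict(riser_edge=(-.025,-.0175,.3),rod_housing=(0,-.024,.185),rod_tab=(-.031,.131,.189),hang_spot=(0,.052,.191)).items():
    e=wproj(d,s,W(RIS,q))[0];cv2.drawMarker(im,tuple(int(v) for v in e),(0,255,0),1,10)
    for x in spotter.landmark_of(n,'wrist')[:1]: print(n,x['conf'],np.round(watz(d,s,x['uv'],q[2]),4),W(RIS,q)[0],e,x['uv'])
for n,z in (('headphones',0),('crown',.15)):
    for x in spotter.landmark_of(n,'wrist')[:2]:print(n,x,watz(d,s,x['uv'],z))
cv2.imwrite('pics/w2.png',im)
E
```

```text
[ 0.43074245 -0.22790673  0.26921045] 0.051516931509694205
riser_edge 0.72 [ 0.5613 -0.3297  0.3   ] [ 0.5613051  -0.32787038  0.3       ] [618.26945212 153.80580233] [620.6, 155.6]
rod_housing 0.69 [ 0.5864 -0.3225  0.185 ] [ 0.58634831 -0.32153893  0.185     ] [522.58033281 187.05721506] [523.6, 187.6]
rod_tab 0.68 [ 0.4859 -0.2015  0.189 ] [ 0.48459017 -0.2005791   0.189     ] [326.8706227  221.95106289] [329.0, 221.0]
hang_spot 0.59 [ 0.5491 -0.2569  0.191 ] [ 0.54977865 -0.25491566  0.191     ] [436.4965247  180.33653357] [438.5, 182.4]
crown {'uv': [139.3, 89.6], 'conf': 0.69} [0.52706304 0.03826603 0.15      ]
```

View pics/w2.png

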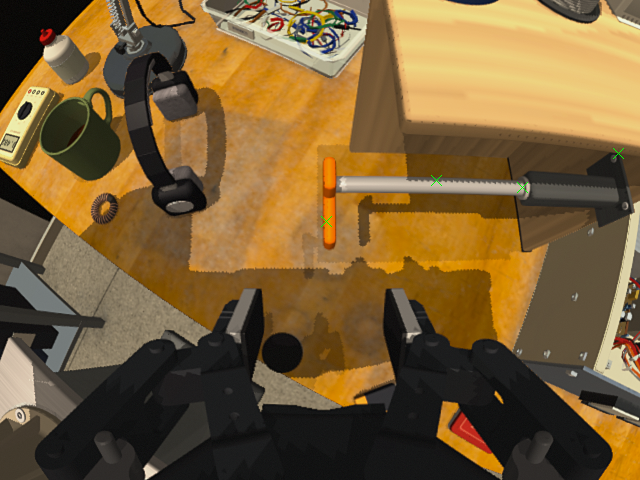

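The rod is fully out: the tab is within 1.5 mm of its expected fully-out position. Next I move to a pre-grasp pose in front of the headphones.

```bash
sed -i 's/^RIS=.*/RIS=np.array([.5750,-.3017,.504])\nHP=np.array([.5275,.038,.68])/' h.py
python3 - <<'E'
from h import *
Q=Rt(HP[2],np.radians(32));z=Q.as_matrix()[:,2]
plan([(tcp(W(HP,(-.04,0,.149))[0],Q)-.12*z,Q)],40)
E
```

```text
6
[[0.057, -0.112, 0.06, 0.0049, 0.0, -0.008, 40.0],
[0.06, -0.109, 0.062, 0.0049, 0.0, -0.008, 40.0],
[0.062, -0.107, 0.063, 0.0049, 0.0, -0.008, 40.0],
[0.065, -0.104, 0.065, 0.0049, 0.0, -0.008, 40.0],
[0.068, -0.102, 0.067, 0.0049, 0.0, -0.008, 40.0],
[0.07, -0.099, 0.068, 0.0049, 0.0, -0.008, 40.0]]
```

Call:
jog_arm(
  increments=[
    [[0.057,-0.112,0.06,0.0049,0,-0.008,40],[0.06,-0.109,0.062,0.0049,0,-0.008,40],[0.062,-0.107,0.063,0.0049,0,-0.008,40],[0.065,-0.104,0.065,0.0049,0,-0.008,40],[0.068,-0.102,0.067,0.0049,0,-0.008,40],[0.07,-0.099,0.068,0.0049,0,-0.008,40],[0,0,0,0,0,0,40],[0,0,0,0,0,0,40]],
  ],
)

```text
clock: 10.3
tcp_pos: [0.4546, -0.0203, 0.2351]
orientation: [-0.092, 0.906, 0.322, 0.26]
wrist_force: [-0.4, 0.7, 0.4]
finger_gap: 0.0717
grip_force: 0.0
```

```bash
python3 - <<'E'
from h import *
from itertools import product
from scipy.optimize import minimize
s=env.get_state();print(s['tcp_pos'],s['finger_gap'],s['joint_pos'])
d=cams.read_camera('wrist');im=d['pixels'][:,:,::-1].copy()
for n,z in (('headphones',0),('crown',.15)):
    for x in spotter.landmark_of(n,'wrist')[:2]:print(n,x,watz(d,s,x['uv'],z))
r=spotter.cut_out('headphones','wrist')[0];m=r['region'];print(r['conf'],m.sum())
t=np.linspace(0,np.pi,40);pts=[(q*np.cos(a),y,.08+q*np.sin(a)) for a in t for q in(.0765,.0835) for y in(-.012,.012)]
segs=[pts[i*4:i*4+8] for i in range(39)]+[[(sx*x,y,z) for x,y,z in product((.052,.093),(-.027,.027),(0,.066))] for sx in(1,-1)]
def draw(p):
    o=np.zeros((480,640),np.uint8)
    for g in segs: cv2.fillConvexPoly(o,cv2.convexHull(np.round(wproj(d,s,W(p,g))*16).astype(np.int32)),1,shift=4)
    return o
c=lambda p:1-(m&(draw(p)>0)).sum()/(m|(draw(p)>0)).sum()
b=min((minimize(c,HP+[0,0,k],method='Nelder-Mead',options=dict(initial_simplex=HP+[0,0,k]+np.vstack([np.zeros(3),np.diag([.008,.008,.08])]))) for k in(-.1,0,.1)),key=lambda r:r.fun)
print(b.x,b.fun,c(HP))
cs,_=cv2.findContours(draw(b.x),0,2);cv2.drawContours(im,cs,-1,(0,255,0),1)
cv2.imwrite('pics/w3.png',im)
E
```

```text
[ 0.45461263 -0.02033977  0.23505239] 0.07170538142776572 [-0.57783426 -0.15360895 -0.57780849  0.95743238  0.52813161  1.93254119]
crown {'uv': [323.6, 179.0], 'conf': 0.74} [0.5271353  0.03913816 0.15      ]
0.57 8578
[0.52916698 0.04075744 0.70986207] 0.10323187951051149 0.1371545547594678
```

View pics/w3.png

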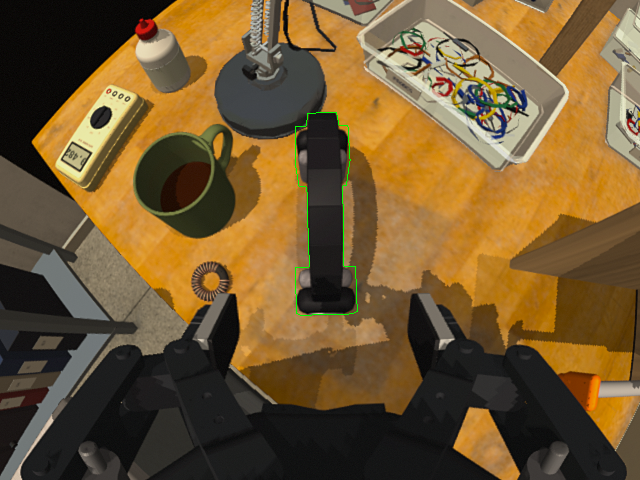

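The model outline matches the band, which is centred at column 325 and vertical in the image. I refine the headphones' pose slightly and go in.

```bash
sed -i 's/^HP=.*/HP=np.array([.5282,.0398,.695])/' h.py
python3 - <<'E'
from h import *
Q=Rt(HP[2],np.radians(32))
plan([(tcp(W(HP,(-.04,0,.149))[0],Q),Q)],40,step=.03)
E
```

```text
5
[[0.001, -0.002, 0.098, 0.0006, 0.0, -0.0009, 40.0],
[0.001, -0.002, 0.098, 0.0006, 0.0, -0.0009, 40.0],
[0.001, -0.002, 0.098, 0.0006, 0.0, -0.0009, 40.0],
[0.001, -0.001, 0.098, 0.0006, 0.0, -0.0009, 40.0],
[0.001, -0.001, 0.098, 0.0006, 0.0, -0.0009, 40.0]]
```

Call:
jog_arm(
  increments=[
    [[0.001,-0.002,0.098,0.0006,0,-0.0009,40],[0.001,-0.002,0.098,0.0006,0,-0.0009,40],[0.001,-0.002,0.098,0.0006,0,-0.0009,40],[0.001,-0.001,0.098,0.0006,0,-0.0009,40],[0.001,-0.001,0.098,0.0006,0,-0.0009,40],[0,0,0,0,0,0,40],[0,0,0,0,0,0,200],[0,0,0,0,0,0,255],[0,0,0,0,0,0,255],[0,0,0,0,0,0,255],[0,0,0,0,0,0,255],[0,0,0,0,0,0,255]],
  ],
  force=80,
)

```text
clock: 11.7
tcp_pos: [0.5056, 0.0207, 0.1336]
orientation: [-0.092, 0.903, 0.328, 0.26]
wrist_force: [-3.6, -4.0, 6.8]
finger_gap: 0.0222
grip_force: 79.5
```

```bash
python3 - <<'E'
from h import *
s=env.get_state();q=rot(s['orientation']);y=-q.as_matrix()[:,1];yaw=np.arctan2(-y[0],y[1])
hp=W([HP[0],HP[1],0],(0,0,0))[0];off=R.from_euler('z',-yaw).apply(s['tcp_pos']-hp)
print('yaw',yaw,'off',off)
import json;json.dump(dict(off=off.tolist(),yaw=yaw,q=(R.from_euler('z',-yaw)*q).as_quat().tolist()),open('g.json','w'))
open('h.py','a').write('''
import json
def hpt(y,z,x=0,yaw=None):
    g=json.load(open('g.json'));w=RIS[2] if yaw is None else yaw;Z=R.from_euler('z',w)
    return W(RIS,(x,y,z))[0]+Z.apply(g['off']), Z*R.from_quat(g['q'])
''')
E
python3 - <<'E'
from h import *
s=env.get_state();up=s['tcp_pos']+[0,0,.095]
plan([(up,rot(s['orientation']))],255,step=.02)
plan([(up,rot(s['orientation'])),hpt(.25,.095)],255,step=.03)
E
```

```text
yaw 0.6956988074740545 off [-0.02953463 -0.00018488  0.1336492 ]
5
[[0.04, 0.0, -0.064, 0.0, 0.0, 0.0, 255.0],
[0.04, 0.0, -0.064, 0.0, 0.0, 0.0, 255.0],
[0.04, 0.0, -0.064, 0.0, 0.0, 0.0, 255.0],
[0.04, 0.0, -0.064, 0.0, 0.0, 0.0, 255.0],
[0.04, 0.0, -0.064, 0.0, 0.0, 0.0, 255.0]]
9
[[0.05, 0.0, -0.081, 0.0, 0.0, 0.0, 255.0],
[0.05, 0.0, -0.081, 0.0, 0.0, 0.0, 255.0],
[0.05, 0.0, -0.081, 0.0, 0.0, 0.0, 255.0],
[0.05, 0.0, -0.081, 0.0, 0.0, 0.0, 255.0],
[-0.091, 0.033, -0.057, -0.0065, 0.0, 0.0103, 255.0],
[-0.09, 0.037, -0.056, -0.0065, 0.0, 0.0103, 255.0],
[-0.089, 0.041, -0.056, -0.0065, 0.0, 0.0103, 255.0],
[-0.088, 0.045, -0.055, -0.0065, 0.0, 0.0103, 255.0],
[-0.086, 0.049, -0.054, -0.0065, 0.0, 0.0103, 255.0]]
```

Call:
jog_arm(
  increments=[
    [[0.02,0,-0.032,0,0,0,255],[0.04,0,-0.064,0,0,0,255],[0.04,0,-0.064,0,0,0,255],[0.04,0,-0.064,0,0,0,255],[0.04,0,-0.064,0,0,0,255],[0.02,0,-0.032,0,0,0,255],[-0.091,0.033,-0.057,-0.0065,0,0.0103,255],[-0.09,0.037,-0.056,-0.0065,0,0.0103,255],[-0.089,0.041,-0.056,-0.0065,0,0.0103,255],[-0.088,0.045,-0.055,-0.0065,0,0.0103,255],[-0.086,0.049,-0.054,-0.0065,0,0.0103,255],[0,0,0,0,0,0,255],[0,0,0,0,0,0,255],[0,0,0,0,0,0,255]],
  ],
)

```text
clock: 13.1
tcp_pos: [0.4278, -0.0956, 0.2266]
orientation: [-0.069, 0.931, 0.241, 0.267]
wrist_force: [0.5, -0.1, -2.5]
finger_gap: 0.0222
grip_force: 79.0
```

```bash
python3 - <<'E'
from h import *
s=env.get_state();print(s['tcp_pos'],hpt(.25,.095)[0],s['finger_gap'],s['wrist_force'],s['joint_pos'])
d=cams.read_camera('wrist');a=d['pixels'][:,:,::-1].copy()
for q in [(0,.25,.245),(0,.052,.191),(-.031,.131,.189)]: cv2.drawMarker(a,tuple(int(v) for v in wproj(d,s,W(RIS,q))[0]),(0,255,0),1,10)
t=cams.read_camera('side');b=t['pixels'][:,:,::-1].copy()
for q in [(0,.25,.245),(-.0725,.25,.095),(.0725,.25,.095)]: cv2.drawMarker(b,tuple(int(v) for v in proj(t,W(RIS,q))[0]),(0,255,0),1,6)
b=cv2.resize(b[180:330,250:450],None,fx=2,fy=2,interpolation=2)
o=np.zeros((480,800,3),np.uint8);o[:360,:400]=cv2.resize(a,(400,300),interpolation=3) if 0 else np.pad(cv2.resize(a,(400,300)),((0,60),(0,0),(0,0)));o[:300,400:]=b
cv2.imwrite('pics/w4.png',o[:300])
E
```

```text
[ 0.42778964 -0.09561528  0.22660231] [ 0.42849404 -0.09721065  0.2286492 ] 0.02220842018251351 [ 0.48856728 -0.11005118 -2.48753961] [-0.77914363 -0.17868959 -0.61812367  0.95632189  0.53310008  1.90397411]
```

View pics/w4.png

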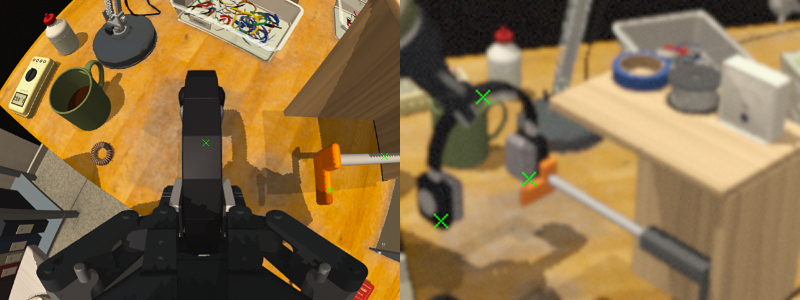

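The headphones are held upright: the crown marker sits on the band in both views, and the cups are near their predicted spots at (440,220) and (525,178) in the crop. Next I slide them in over the tab from its end.

```bash
python3 - <<'E'
from h import *
plan([hpt(.22,.070,-.003),hpt(.055,.070,-.003)],255,step=.021)
E
```

```text
10
[[-0.03, 0.064, 0.035, -0.0006, 0.0001, 0.0002, 255.0],
[-0.03, 0.064, 0.035, -0.0006, 0.0001, 0.0002, 255.0],
[0.0, 0.082, 0.0, 0.0, 0.0, 0.0, 255.0],
[0.0, 0.082, 0.0, 0.0, 0.0, 0.0, 255.0],
[0.0, 0.082, 0.0, 0.0, 0.0, 0.0, 255.0],
[0.0, 0.082, 0.0, 0.0, 0.0, 0.0, 255.0],
[0.0, 0.082, 0.0, 0.0, 0.0, 0.0, 255.0],
[0.0, 0.082, 0.0, 0.0, 0.0, 0.0, 255.0],
[0.0, 0.082, 0.0, 0.0, 0.0, 0.0, 255.0],
[0.0, 0.082, 0.0, 0.0, 0.0, 0.0, 255.0]]
```

Stopping first just short of the tab to check its clearance.

Call:
jog_arm(
  increments=[
    [[-0.03,0.064,0.035,-0.0006,0,0,255],[-0.03,0.064,0.035,-0.0006,0,0,255],[0,0.082,0,0,0,0,255],[0,0.04,0,0,0,0,255],[0,0,0,0,0,0,255],[0,0,0,0,0,0,255]],
  ],
)

```text
clock: 13.8
tcp_pos: [0.4549, -0.1518, 0.2041]
orientation: [-0.067, 0.931, 0.24, 0.267]
wrist_force: [1.0, -0.6, -3.1]
finger_gap: 0.0224
grip_force: 79.1
```

```bash
python3 - <<'E'
from h import *
s=env.get_state();print(s['tcp_pos'],hpt(.19,.07,-.003)[0],s['wrist_force'])
for c in ('side','top'):
    t=cams.read_camera(c)
    for x in spotter.landmark_of('crown',c)[:1]:
        for z in (.215,.220,.225):
            p=atz(t,x['uv'],z)-[RIS[0],RIS[1],0];print(c,x['conf'],z,np.round(R.from_euler('z',-RIS[2]).apply(p),4))
t=cams.read_camera('side');b=t['pixels'][:,:,::-1].copy()
b=cv2.resize(b[200:330,280:440],None,fx=4,fy=4,interpolation=2);cv2.imwrite('pics/s5.png',b)
E
```

```text
[ 0.45490071 -0.1517748   0.20413981] [ 0.45484299 -0.15119891  0.2036492 ] [ 1.04667278 -0.6083259  -3.06139803]
side 0.8 0.215 [0.007  0.1973 0.215 ]
side 0.8 0.22 [0.0016 0.191  0.22  ]
side 0.8 0.225 [-0.0038  0.1848  0.225 ]
top 0.79 0.215 [-0.0056  0.1879  0.215 ]
top 0.79 0.22 [-0.0062  0.1886  0.22  ]
top 0.79 0.225 [-0.0068  0.1893  0.225 ]
```

View pics/s5.png

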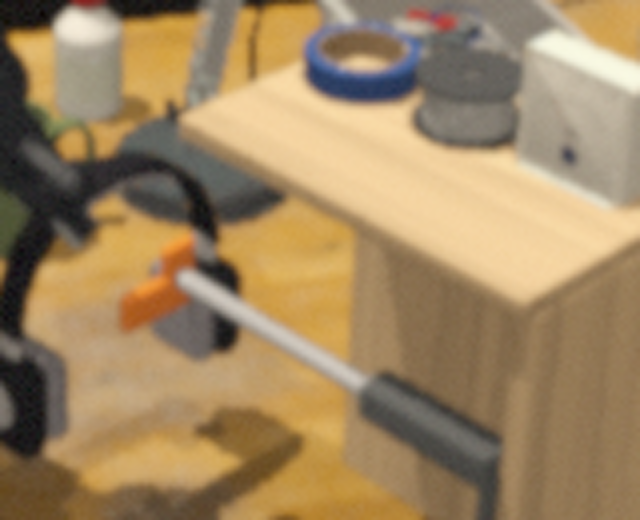

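The clearance looks good: the crown is at about 0.222 m, the stop top is at 0.209 m, and the lug at (160,290) lies between the cups. Sliding in.

Call:
jog_arm(
  increments=[
    [[0,0.04,0,0,0,0,255],[0,0.06,0,0,0,0,255],[0,0.06,0,0,0,0,255],[0,0.06,0,0,0,0,255],[0,0.06,0,0,0,0,255],[0,0.06,0,0,0,0,255],[0,0.06,0,0,0,0,255],[0,0.06,0,0,0,0,255],[0,0.05,0,0,0,0,255],[0,0.03,0,0,0,0,255],[0,0,0,0,0,0,255],[0,0,0,0,0,0,255]],
  ],
)

```text
clock: 15.25
tcp_pos: [0.52, -0.2706, 0.2045]
orientation: [-0.067, 0.931, 0.24, 0.267]
wrist_force: [0.3, 0.0, -2.8]
finger_gap: 0.0228
grip_force: 79.1
```

```bash
python3 - <<'E'
from h import *
s=env.get_state();print(s['tcp_pos'],hpt(.055,.07,-.003)[0],s['wrist_force'])
d=cams.read_camera('wrist')
for x in spotter.landmark_of('rod_tab','wrist')[:1]: print(x,wproj(d,s,W(RIS,(-.031,.131,.189))))
for c in ('side','top'):
    t=cams.read_camera(c)
    for x in spotter.landmark_of('crown',c)[:1]:
        p=atz(t,x['uv'],.22)-[RIS[0],RIS[1],0];print(c,x['conf'],np.round(R.from_euler('z',-RIS[2]).apply(p),4))
plan([hpt(.055,.047)],255,step=.005)
E
```

```text
[ 0.51996426 -0.27058174  0.2045095 ] [ 0.52003881 -0.26941272  0.2036492 ] [ 0.28017385  0.04430657 -2.83149327]
{'uv': [169.3, 298.6], 'conf': 0.75} [[170.75762788 298.2810935 ]]
side 0.9 [-0.0118  0.0479  0.22  ]
top 0.62 [-0.0047  0.0454  0.22  ]
5
[[-0.008, -0.001, 0.018, 0.0001, 0.0, 0.0, 255.0],
[-0.008, -0.001, 0.018, 0.0001, 0.0, 0.0, 255.0],
[-0.008, -0.001, 0.018, 0.0001, 0.0, 0.0, 255.0],
[-0.008, -0.001, 0.018, 0.0001, 0.0, 0.0, 255.0],
[-0.008, -0.001, 0.018, 0.0001, 0.0, 0.0, 255.0]]
```

Call:
jog_arm(
  increments=[
    [[-0.006,0,0.019,0,0,0,255],[-0.006,0,0.019,0,0,0,255],[-0.006,0,0.019,0,0,0,255],[-0.006,0,0.019,0,0,0,255],[-0.006,0,0.019,0,0,0,255],[0,0,0,0,0,0,255],[0,0,0,0,0,0,255]],
  ],
)

```text
clock: 16.25
tcp_pos: [0.5256, -0.2678, 0.1805]
orientation: [-0.067, 0.931, 0.24, 0.267]
wrist_force: [-0.6, 0.0, -2.4]
finger_gap: 0.0223
grip_force: 79.0
```

Call:
jog_arm(
  increments=[
    [[-0.0042,0,0.0068,0,0,0,255],[-0.0042,0,0.0068,0,0,0,255],[0,0,0,0,0,0,255],[0,0,0,0,0,0,255]],
  ],
)

```text
clock: 16.65
tcp_pos: [0.5257, -0.2679, 0.1767]
orientation: [-0.066, 0.931, 0.24, 0.268]
wrist_force: [0.2, -1.1, -2.5]
finger_gap: 0.0221
grip_force: 79.0
```

Call:
jog_arm(
  increments=[
    [[-0.0032,0,0.005,0,0,0,255],[0,0,0,0,0,0,255],[0,0,0,0,0,0,255]],
  ],
)

```text
clock: 16.95
tcp_pos: [0.5257, -0.268, 0.1753]
orientation: [-0.066, 0.931, 0.24, 0.268]
wrist_force: [0.2, 0.9, -3.0]
finger_gap: 0.0223
grip_force: 79.1
```

Call:
jog_arm(
  increments=[
    [[-0.0032,0,0.005,0,0,0,255],[0,0,0,0,0,0,255],[0,0,0,0,0,0,255]],
  ],
)

```text
clock: 17.25
tcp_pos: [0.5258, -0.2681, 0.174]
orientation: [-0.066, 0.931, 0.24, 0.268]
wrist_force: [-0.5, -0.8, -0.5]
finger_gap: 0.0224
grip_force: 79.3
```

Call:
jog_arm(
  increments=[
    [[-0.0026,0,0.004,0,0,0,255],[0,0,0,0,0,0,255],[0,0,0,0,0,0,255]],
  ],
)

```text
clock: 17.55
tcp_pos: [0.526, -0.2681, 0.1735]
orientation: [-0.066, 0.931, 0.24, 0.268]
wrist_force: [-2.8, 0.7, 5.1]
finger_gap: 0.0227
grip_force: 80.0
```

```bash
python3 - <<'E'
from h import *
d=cams.read_camera('wrist')
t=cams.read_camera('side')
for x in spotter.landmark_of('crown','side')[:1]:
    p=atz(t,x['uv'],.191)-[RIS[0],RIS[1],0];print(x['conf'],np.round(R.from_euler('z',-RIS[2]).apply(p),4))
a=cv2.resize(d['pixels'],(400,300));b=cv2.resize(t['pixels'][190:340,300:500],(400,300),interpolation=2)
cv2.imwrite('pics/s6.png',np.hstack([a,b])[:,:,::-1])
E
```

```text
0.8 [0.0019 0.0494 0.191 ]
```

View pics/s6.png

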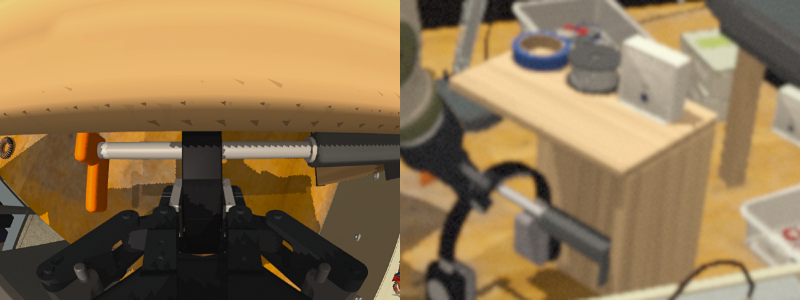

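The band sits squarely on the rod, with one cup in front and one behind, and the tab is fully out at (90,175) in the left view. Contact is confirmed (about 7 N), so I release gently.

Call:
jog_arm(
  increments=[
    [[0,0,0,0,0,0,255],[0,0,0,0,0,0,255],[0,0,0,0,0,0,185],[0,0,0,0,0,0,178],[0,0,0,0,0,0,170],[0,0,0,0,0,0,160],[0,0,0,0,0,0,145],[0,0,0,0,0,0,130],[0,0,0,0,0,0,115],[0,0,0,0,0,0,105],[0,0,0,0,0,0,100],[0,0,0,0,0,0,100],[0,0,0,0,0,0,100],[0,0,0,0,0,0,100]],
  ],
  force=20,
)

```text
clock: 19.1
tcp_pos: [0.5257, -0.268, 0.1726]
orientation: [-0.066, 0.931, 0.24, 0.268]
wrist_force: [0.5, 0.2, -0.5]
finger_gap: 0.0523
grip_force: 0.0
```

```bash
python3 - <<'E'
from h import *
d=cams.read_camera('wrist');t=cams.read_camera('side')
for x in spotter.landmark_of('crown','side')[:1]:
    p=atz(t,x['uv'],.191)-[RIS[0],RIS[1],0];print(x['conf'],np.round(R.from_euler('z',-RIS[2]).apply(p),4))
a=cv2.resize(d['pixels'],(400,300));b=cv2.resize(t['pixels'][190:340,300:500],(400,300),interpolation=2)
cv2.imwrite('pics/s7.png',np.hstack([a,b])[:,:,::-1])
E
```

```text
0.8 [0.0051 0.0545 0.191 ]
```

View pics/s7.png

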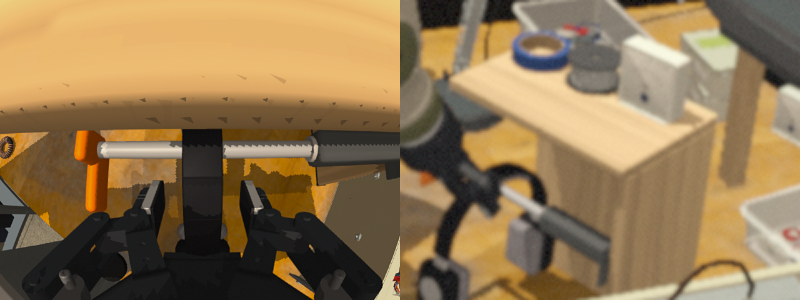

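The headphones hang free with the fingers clear on both sides (columns 152 and 255, band at 203). Backing out along the tool axis.

Call:
jog_arm(
  increments=[
    [[0,0,-0.04,0,0,0,100],[0,0,-0.08,0,0,0,100],[0,0,-0.1,0,0,0,100],[0,0,-0.1,0,0,0,100],[0,0,-0.1,0,0,0,100],[0,0,-0.1,0,0,0,100],[0,0,0,0,0,0,100],[0,0,0,0,0,0,100],[0,0,0,0,0,0,100],[0,0,0,0,0,0,100],[0,0,0,0,0,0,100],[0,0,0,0,0,0,100],[0,0,0,0,0,0,100],[0,0,0,0,0,0,100]],
  ],
)

```text
clock: 20.65
tcp_pos: [0.4651, -0.3006, 0.2827]
orientation: [-0.067, 0.931, 0.24, 0.267]
wrist_force: [-0.5, -0.7, 0.8]
finger_gap: 0.0519
grip_force: 0.0
```

```bash
python3 - <<'E'
from h import *
s=env.get_state();d=cams.read_camera('wrist')
r=R.from_euler('z',-RIS[2])
for n,z in (('crown',.191),('rod_tab',.189)):
    for x in spotter.landmark_of(n,'wrist')[:1]: print(n,x['conf'],np.round(r.apply(watz(d,s,x['uv'],z)-[RIS[0],RIS[1],0]),4))
a=cv2.resize(d['pixels'],(640,480));cv2.imwrite('pics/s8.png',a[:,:,::-1])
E
```

```text
crown 0.61 [0.0012 0.0555 0.191 ]
rod_tab 0.6 [-0.0296  0.1313  0.189 ]
```

View pics/s8.png

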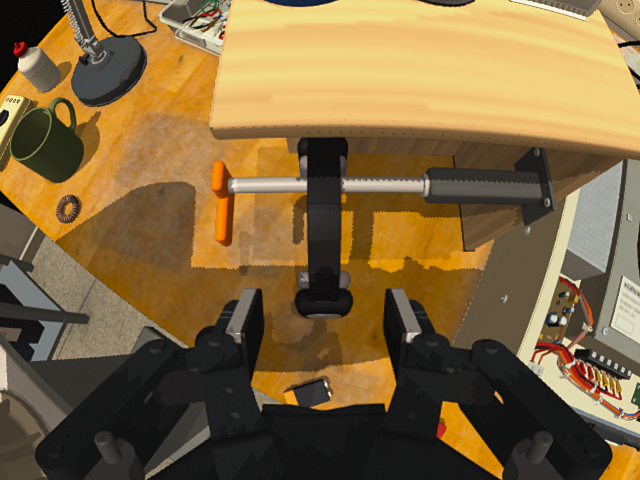

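The headphones hang squarely on the rod (band column 325, rod row 185). The rod is fully out and the hand is clear, so I hand in.

```bash
python3 -c "
from workcell import ticket
print(ticket.hand_in())"
```

```text
the job is handed in; nothing more can be done
None
```

The rod is fully out and the headphones hang squarely on it near the hang spot, one cup in front and one behind; the hand is clear and the job is handed in, but no verdict came back.

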